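Fit the centrifuge rotor and turn it by hand to check that it runs free

TASK

Fit the four-pot rotor on the drive spindle of the open bench centrifuge: turn it until the slots under its hub drop over the spindle's cross pin, then press it down gently until it clicks fully home on the seat. Then turn the fitted rotor by hand at least one full turn, either way, to check that it carries the spindle round freely, and leave it home, upright and at rest. Never lean hard on the slim spindle, and leave the other things on the bench where they stand.

Things in the scene. Friction and masses are not known exactly. Their poses are not given: they have to be found in the camera images.
- rotor: Aluminium rotor, 139 mm across, 0.34 to 0.46 kg, loose on the bench. Origin: centre of its underside, z up its axis. Its hub, 39 mm thick and 45 mm high, has a blind bore 17 mm wide and 40 mm deep from below, 21 mm wide in its lowest 12 mm; two crossed slots, 9.5 mm wide and 12 mm deep, run through the hub's foot along the rotor's x and y axes; it fits the cross pin at every quarter turn.
- rotor_knob (a point): Centre of the rotor's black grip knob, 30 mm diameter, on the rotor axis 64 mm above its underside; the knob reaches from 50 to 78 mm above the underside. Same axes as the rotor.
- rotor_gap (a point): Point in one of the four gaps between the rotor's pots, 58 mm from its axis along its x, at pot rim height, 42 mm above the underside. The four open upright pots (39 mm outside, 35 inside) stand 50 mm from the axis at 45, 135, 225 and 315 degrees from the rotor's x; the gaps, 31 mm at their narrowest, lie along its x and y axes. A fingertip put there can push a pot round.
- centrifuge: White bench centrifuge, fixed, 257 mm deep, 236 mm wide, deck 100 mm above the bench. Origin: on the bench under the spindle axis, z up. Dials at the front (-x of its frame); the lid stands open at the rear, rising from 128 mm behind the spindle and leaning back, top 310 mm above the bench. Round bowl 176 mm across, floor 60 mm below the deck, the spindle at its centre.
- spindle_seat (a point): Centre of the 39 mm seat disc at the foot of the spindle, 60 mm above the bench; the fully home rotor has its origin here, within 1 mm. Axes as the centrifuge's. A 6 mm cross pin sticks out 7.5 mm on both sides of the shaft, its top 10 mm above the seat, pointing wherever the motor last stopped, to be found by feel or by eye: a rotor whose slots miss it stands on it, 10 mm high.
- spindle_tip (a point): Top of the steel spindle, 15 mm thick, 34 mm above the seat, tapered over its last 6 mm. Three sprung catch balls sit in the shaft: the rotor meets them after dropping about 4 mm over the pin, and its own weight will not push them aside; 6 to 12 N downward clicks it past them. The rotor must never load the spindle or housing with more than 50 N.
- spindle (a joint): Turn of the drive spindle since the start, rad, 0 at the start wherever the pin points; grows counter-clockwise seen from above, turns without limit. Motor drag about 0.1 N m, so it does not coast and stays where it is while a rotor is turned lightly on top of the pin.
- bottle_oak: Bystander: small clear bottle with black cap, 33 mm diameter, 79 mm high; origin at its foot.
- bottle_n5: Bystander: another such bottle, 33 mm diameter, 79 mm high.
- bottle_l2: Bystander: another such bottle, 33 mm diameter, 79 mm high, near the rotor.
- beaker_6: Bystander: small clear beaker, 45 mm across, 50 mm high; origin at its foot.
- label_roll: Bystander: roll of white label tape lying flat, 60 mm across, 19 mm high.

How it is judged:
On the way, in this order (a step that is already met when the one before it is completed fails the run):
1. The rotor sits fully home on the spindle, clicked past the catch balls (z of rotor in the frame of spindle_seat below 0.0025 m and horizontal distance between rotor and spindle_seat below 0.004 m and angle between rotor's own z axis and vertical below 0.06 rad), for 0.3 s.
2. The fitted rotor has been turned by hand and has carried the spindle round one full turn, either way ((value of joint spindle above 5.9 rad or value of joint spindle below -5.9 rad)), for 0.1 s.
At the end, for the whole second after the job is handed in: The rotor stands upright (within 0.06 rad) and home on the seat (underside within 2.5 mm of it, axis within 4 mm of the spindle's), at rest (under 0.3 rad/s), and since it was home the spindle has been carried round to at least 5.9 rad, one full turn, from its start, either way (all of step 1 and angular speed of rotor below 0.3 rad/s and (value of joint spindle above 5.9 rad or value of joint spindle below -5.9 rad)); the robot touches nothing.
It fails at once if The spindle (or any part of the centrifuge) is loaded by the rotor with more than 50 N (contact force between rotor and centrifuge above 50 N).
It fails at once if A bystander is moved by more than 30 mm (distance of any of bottle_oak, bottle_n5, bottle_l2, beaker_6, label_roll from where it was at the start of the episode above 0.03 m).
It also fails if it takes over 69 s, if anything falls off the work surface, if the arm or the gripper's body presses on something with over 40 N, if the wrist force passes 120 N, or if a joint passes its speed limit or range.

ROBOT

A 6-joint arm with a two-finger parallel gripper is mounted at the origin on a cart in front of the work surface, level with it; the furniture and walls round the work are solid. World frame = base frame: x ahead of the robot, y to its left, z up, the work surface at z = 0. Lengths are in m, angles in rad, forces in N, time in s.
With the tool pointing down it reaches from about 0.375 to 0.9 m from the base axis. Payload 3.1 kg.
Tool frame: the origin (TCP) lies at the centre of the arm's flange, where the gripper is bolted on; the fingertips stand robot.tip_extent ahead of it and the grasp point (between the pads) lies 164 mm ahead of it (robot.tip_extent is the distance from the TCP to the fingertips, in m); z points along the fingers, y is the line along which they close (so a half turn about z gives the same grasp; the last joint's range is limited). The gripper opens to 87 mm and grips with 3 to 60 N. Pads are 19 mm wide; open, the fingers measure 117 mm over their backs; the gripper's body (75 mm by 190 mm) begins 51 mm behind the grasp point.
Start: joints at [-1.391, 0.527, 1.433, -0, 1.181, -0.178], TCP at [0.219, -0.585, 0.405] pointing down, gripper open.
Joint ranges: [-3.08, 3.08], [-0.75, 2.2], [0.22, 2.44], [-1.43, 4.57], [0, 2.65], [-2.85, 2.85]. Speed limits (rad/s): [2.79, 2.79, 3.14, 3.14, 3.14, 3.14].

INTERFACE

Orientations are given as a unit quaternion [x, y, z, w].
In Python, from rig import get_obs, camera, hand_in, cut_out, robot gives the robot as it stands.
- The arm moves only by the tool step_arm, never from a script. Its argument "rows" is a list of rows, each a list of 6 numbers: the shift along the world's x, y, z in m, then the turn, a rotation vector about the world's x, y, z in degrees. A call has 1 to 12 rows; each row shifts and turns the commanded pose from where the row before left it; what a row does not reach is not made up. A row lasts 1/8 s, in which the tool goes at most 62.5 mm and 10.7 degrees, less where a joint would pass 70% of its speed; a pose out of reach is approached as far as the arm can. A call is refused whole if a number of a shift passes 0.0625 or a number of a turn 10.7, either way. A call with a gripper value outside its range is refused whole. "jaw" is the finger opening in m, from 0 to 0.087, set as the call begins (left out, the last holds). The fingers move at their own pace and stop on an object; "squeeze" is the grip in N (left out, the last holds). Time passes only in rows, so rows that do not move let the fingers close. It gives the time, the measured TCP pose, the force, the opening and the grip force at its end, in the units of the state.
- get_obs(): the state, without advancing time (a new reading comes with each control period).
- camera(name): name is "scene" or "top" or "wrist"; returns a dict with "pixels" (400x640x3 uint8, blue, green, red), "depth" (400x640 float32, m along the optical axis (not along the pixel's ray), 0 where there is no reading), "fov_y" (degrees; the focal length in pixels is half the picture's height over the tangent of half this angle, whatever the lens; pixels are square), "cx", "cy" (the principal point, pixels), "extrinsics" (4x4, takes a point from camera to world coordinates); the wrist camera has in their place "mount" (4x4, takes a point from camera to tool coordinates, whose origin is the TCP and whose axes are the flange's). Camera axes: x right, y up, looking along -z (the intrinsics and any distortion apply to the point x, -y, -z); pixel columns grow to the right and rows downward; lengths in m; the calibration is good to about 2 mm. A picture is of the moment at which its call begins: read the wrist's pose just before it.
- hand_in(): hands the job in; it is judged then, once.
Trained networks look in the newest picture that a camera, given by its name, has taken for a name from the list of things; names that differ only in an ending like _2 or _b are one class to them, and where a whole thing is asked for, a point or a joint stands for the part that bears it (a point fixed in the world has none). Each returns a list of dicts, best first, with "confidence" (0 to 1); they miss things now and then, are a little off and sometimes report something else, mostly with a low value. They report only what shows in the picture. A call takes as long as a camera call.
- cut_out(label, camera): "region" (400x640 bool, what is visible of it) and "extent" ([centre column, centre row, width, height] in pixels, round what is visible of it).
The state is a dict: "time": time; "q": joint angles; "joint_velocities": joint speeds; "joint_torque": joint torques, N m; "position": TCP position; "tool_rot": TCP orientation; "ft_force": force on the tool from outside, world axes, zero at the start; "moment": the same for the moment, N m; "grip_width": finger opening in m; "grip_force": force on a finger pad.
Only numpy, scipy, OpenCV 4.12 (cv2) and the standard library are available. Lean on these libraries where they do the work, as an engineer would, in place of code of your own. Each camera call takes 0.05 s, during which the arm holds its last target. There are 200 camera calls.

## Working session

There is one attempt and no reset: what is moved stays moved. The work goes in short steps, Python scripts to look and compute and a tool call to move; the robot and the scene stay as the last step left them, time stands still between calls to the robot, and variables do not carry over. Pictures are saved under pics/ and viewed, at most 10 in all, crops included, and the job is handed in when it is done.

Besides the shell and the picture viewer there is one more tool, called after "Call:" by a JSON object that holds its "api" and its "payload". step_arm: Moves the arm, as the interface text tells. Its arguments: {"type":"object","properties":{"rows":{"type":"array"},"jaw":{"type":"number"},"squeeze":{"type":"number"}},"required":["rows"]}

```bash
mkdir -p pics; ls
cat > h.py <<'E'
import numpy as np,cv2
from rig import get_obs,camera,hand_in,cut_out,robot
from scipy.spatial.transform import Rotation as R
def look(name):
    o=get_obs(); c=camera(name)
    if 'extrinsics' in c: E=np.array(c['extrinsics'])
    else:
        T=np.eye(4);T[:3,:3]=R.from_quat(o['tool_rot']).as_matrix();T[:3,3]=o['position'];E=T@np.array(c['mount'])
    d=c['depth'];f=200/np.tan(np.radians(c['fov_y'])/2)
    v,u=np.mgrid[:400,:640]
    P=np.stack([(u-c['cx'])/f*d,-(v-c['cy'])/f*d,-d],-1)@E[:3,:3].T+E[:3,3]
    P[d==0]=np.nan
    return c,P,E,f
E
python3 - <<'E'
from h import *
print(robot, get_obs())
for n in ['top','scene']:
    c,P,E,f=look(n); cv2.imwrite(f'pics/{n}0.png',c['pixels'])
    print(n,{k:v for k,v in c.items() if k not in('pixels','depth')})
    for l in ['rotor','rotor_knob','centrifuge','spindle','bottle_oak','beaker_6','label_roll']:
        for r in cut_out(l,n)[:4]:
            p=P[r['region']]; print(l,round(r['confidence'],2),np.round(r['extent']),np.round(np.nanmedian(p,0),3),np.round(np.nanmin(p,0),3),np.round(np.nanmax(p,0),3))
E
```

```text
pics
<Robot object at 0x7fe53eb5be00> {'time': 0.0, 'q': array([-1.39149285e+00,  5.28446158e-01,  1.43389600e+00,  2.32809143e-06,
        1.18138399e+00, -1.78486558e-01]), 'joint_velocities': array([ 0.00157945,  0.00196944, -0.00065708,  0.00061499, -0.0018714 ,
       -0.0005452 ]), 'joint_torque': array([ 8.50667675e-04, -4.40043139e+01, -1.76589167e+01,  6.33046031e-02,
        5.81518596e-02, -1.79606341e-04]), 'position': array([ 0.21885173, -0.58506433,  0.40378551]), 'tool_rot': array([ 9.84040435e-01,  1.77941799e-01,  6.40698874e-07, -1.06674793e-03]), 'ft_force': array([-0.48178213, -0.82575985, -0.58646181]), 'moment': array([-0.01896559, -0.04059721, -0.00079735]), 'grip_force': 0.0, 'grip_width': 0.08688929510080028}
top {'fov_y': 57.55255571775235, 'cx': 324.3955254779527, 'cy': 197.89606916414556, 'extrinsics': array([[ 0.01296118,  0.98628774, -0.16452509,  0.23319096],
       [-0.99981104,  0.01516712,  0.01215868,  0.03235813],
       [ 0.01448733,  0.16433641,  0.98629796,  1.49594138],
       [ 0.        ,  0.        ,  0.        ,  1.        ]])}
rotor 0
[... 871 characters left out ...]
7362,  0.64426687,  0.97868089],
       [ 0.        ,  0.        ,  0.        ,  1.        ]])}
rotor 0.85 [361. 175.  25.  26.] [ 0.481 -0.284  0.035] [ 0.25  -0.423 -0.005] [0.553 0.076 0.336]
rotor_knob 0.76 [360. 175.  25.  26.] [ 0.481 -0.284  0.036] [ 0.434 -0.368 -0.003] [ 0.553 -0.222  0.082]
centrifuge 0.89 [219. 208. 153. 140.] [0.672 0.284 0.101] [ 0.438  0.017 -0.005] [0.964 0.411 0.308]
spindle 0.66 [247. 232.  12.  17.] [0.583 0.245 0.061] [0.566 0.199 0.038] [0.636 0.262 0.095]
bottle_oak 0.78 [234. 322.  12.  26.] [0.396 0.498 0.052] [0.389 0.481 0.002] [0.418 0.51  0.083]
beaker_6 0.73 [343. 213.   9.  15.] [ 0.413 -0.051  0.034] [ 0.392 -0.087  0.002] [ 0.452 -0.036  0.055]
```

Run:
```python
import cv2,numpy as np
a=cv2.imread('pics/top0.png')[80:260,190:480]
b=cv2.imread('pics/scene0.png')[90:350,120:420]
a=cv2.resize(a,(480,298),interpolation=cv2.INTER_CUBIC)
b=cv2.resize(b,(320,277));b=cv2.resize(cv2.imread('pics/scene0.png')[90:350,120:420],(600,520))
cv2.imwrite('pics/a.png',cv2.resize(cv2.imread('pics/top0.png')[80:260,190:480],(800,497),interpolation=cv2.INTER_CUBIC));cv2.imwrite('pics/b.png',b)
```

```text
(no output)
```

View pics/a.png

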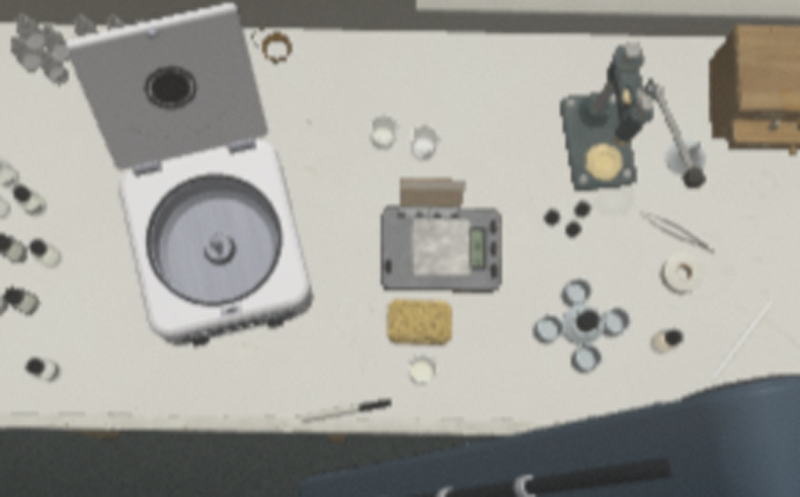

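View pics/b.png

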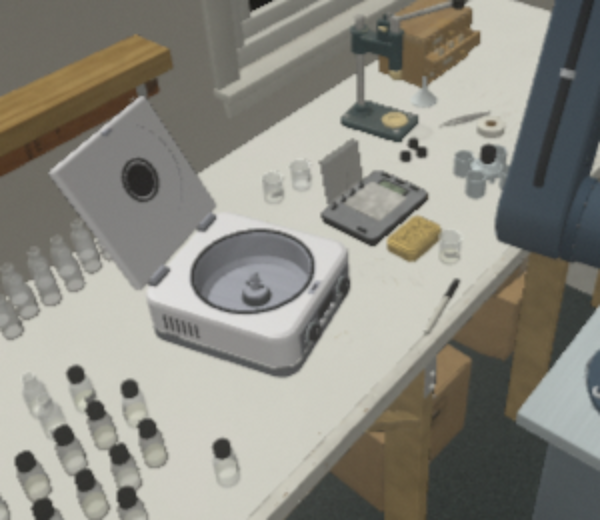

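Call:
{"api": "step_arm", "payload": {"rows": [[0.03,0.04,0,0,0,0],[0.03,0.04,0,0,0,0],[0.03,0.04,0,0,0,0],[0.03,0.04,0,0,0,0],[0.03,0.04,0,0,0,0],[0.03,0.04,0,0,0,0],[0.02,0.02,0,0,0,0],[0,0,0,0,0,0]], "jaw": 0.087}}

```text
time: 1.8
position: [0.42, -0.3238, 0.4049]
tool_rot: [0.984, 0.18, 0.0, 0.0]
ft_force: [-0.6, 0.4, -0.1]
grip_width: 0.087
grip_force: 0.0
```

Run:
```python
from h import *
c,P,E,f=look('wrist'); cv2.imwrite('pics/w1.png',c['pixels']);np.savez('w1.npz',P=P,px=c['pixels'])
print(get_obs()['position'],c['mount'],robot.tip_extent)
for l in ['rotor','rotor_knob','bottle_l2','label_roll']:
    for r in cut_out(l,'wrist')[:3]:
        p=P[r['region']]; print(l,round(r['confidence'],2),np.round(r['extent']),np.round(np.nanmedian(p,0),3),np.round(np.nanmin(p,0),3),np.round(np.nanmax(p,0),3))
c,P,E,f=look('top')
z=P[...,2]
for lo,hi in[(0.085,0.1),(.065,.097)]:
    m=(z>lo)&(z<hi)&(abs(P[...,0]-.585)<.05)&(abs(P[...,1]-.245)<.05)
    print(m.sum(),np.round(np.nanmean(P[m],0),4))
```

```text
[ 0.41933128 -0.32486807  0.40490917] [[-4.59022772e-04  9.70095218e-01  2.42724243e-01  6.60932807e-02]
 [ 9.99999861e-01  3.82233110e-04  3.63458527e-04 -3.48895154e-04]
 [ 2.59812137e-04  2.42724376e-01 -9.70095258e-01  1.96442870e-02]
 [ 0.00000000e+00  0.00000000e+00  0.00000000e+00  1.00000000e+00]] 0.1822
rotor 0.85 [315. 114. 123. 131.] [ 0.487 -0.297  0.035] [ 0.417 -0.366 -0.001] [ 0.563 -0.229  0.081]
rotor_knob 0.91 [314. 115. 130. 136.] [ 0.487 -0.297  0.035] [ 0.408 -0.373 -0.002] [ 0.563 -0.22   0.081]
rotor_knob 0.24 [412. 180.  43.  34.] [ 0.464 -0.412  0.058] [ 0.441 -0.464 -0.001] [ 0.48  -0.404  0.082]
bottle_l2 0.98 [410. 179.  38.  38.] [ 0.464 -0.412  0.058] [ 0.441 -0.464 -0.001] [ 0.48  -0.404  0.082]
label_roll 0.73 [474.  94.  59.  57.] [ 0.57  -0.454  0.019] [ 0.54  -0.494 -0.002] [ 0.607 -0.425  0.022]
12 [0.5901 0.2419 0.0911]
27 [0.5869 0.2416 0.0795]
```

View pics/w1.png

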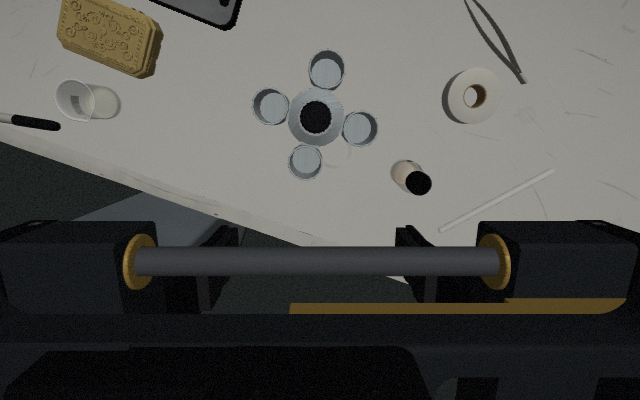

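Call:
{"api": "step_arm", "payload": {"rows": [[0.01,0.055,0,0,0,0],[0.01,0.055,0,0,0,0],[0.01,0.055,0,0,0,0],[0.01,0.055,0,0,0,0],[0.01,0.055,0,0,0,0],[0.01,0.055,0,0,0,0],[0.01,0.055,0,0,0,0],[0.01,0.055,-0.01,0,0,0],[0.01,0.055,-0.015,0,0,0],[0.005,0.045,-0.02,0,0,0],[0,0,0,0,0,0],[0,0,0,0,0,0]]}}

```text
time: 3.6
position: [0.5141, 0.2139, 0.3597]
tool_rot: [0.984, 0.178, -0.0, 0.0]
ft_force: [-0.2, -0.7, 0.8]
grip_width: 0.0871
grip_force: 0.0
```

Run:
```python
from h import *
from scipy.optimize import least_squares
d=np.load('w1.npz');P=d['P'];z=P[...,2]
near=np.hypot(P[...,0]-.487,P[...,1]+.297)<.09
m=near&(z>.073)
k=P[m]; print('knob',m.sum(),k.mean(0),k.min(0),k.max(0))
# pot rims: z in .037-.047
m=near&(z>.037)&(z<.048)
q=P[m]
def res(x):
    cs=[x[:2]+.05*np.array([np.cos(a),np.sin(a)]) for a in x[2]+np.pi/4+np.arange(4)*np.pi/2]
    return np.min([abs(np.hypot(*(q[:,:2]-c).T)-.0185) for c in cs],0)
best=min((least_squares(res,[.487,-.297,a],loss='soft_l1',f_scale=.002) for a in np.radians(np.arange(0,90,15))),key=lambda s:s.cost)
print('rotor',best.x[:2],np.degrees(best.x[2])%90,len(q),np.median(res(best.x)))
c,P,E,f=look('wrist');np.savez('w2.npz',P=P,px=c['pixels']); print(get_obs()['position'])
z=P[...,2]; o=np.array([.587,.242])
for lo,hi in[(.09,.1),(.075,.09),(.064,.074),(.055,.0635)]:
    m=(z>lo)&(z<hi)&(np.hypot(P[...,0]-o[0],P[...,1]-o[1])<.03); v,u=np.where(m)
    print(lo,m.sum(),np.round(np.nanmean(P[m],0),4),u.mean(),v.mean())
    if lo==.09:
        s=(int(u.mean()),int(v.mean()))
x,y=s; cr=c['pixels'][max(0,y-70):y+70,max(0,x-90):x+90]; print('crop',max(0,x-90),max(0,y-70))
cv2.imwrite('pics/w2.png',cv2.resize(cr,None,fx=4,fy=4,interpolation=cv2.INTER_CUBIC))
```

```text
knob 90151 [ 0.44470051 -0.31398172  0.3196403 ] [ 0.3977614  -0.38693958  0.07310378] [ 0.50064647 -0.23157707  0.34456635]
rotor [ 0.48541205 -0.29763537] 52.188618540669964 2232 0.007272908383072155
[0.51419007 0.21344272 0.36000102]
0.09 230 [0.5885 0.2425 0.0928] 315.6565217391304 102.95217391304348
0.075 134 [0.5879 0.2426 0.0846] 315.2686567164179 104.20149253731343
0.064 110 [0.5879 0.2427 0.0699] 315.3181818181818 104.94545454545455
0.055 1190 [0.5885 0.2426 0.0602] 315.68991596638654 104.97310924369748
crop 225 32
```

View pics/w2.png

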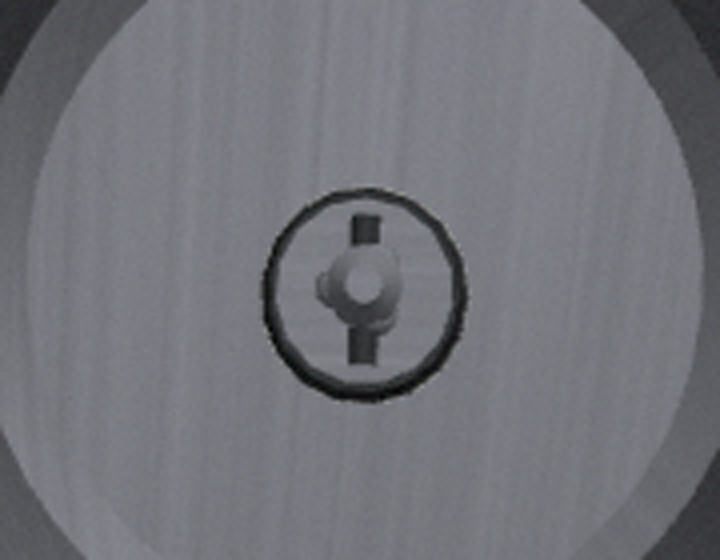

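Run:
```python
from h import *
from scipy.optimize import least_squares
d=np.load('w1.npz');P=d['P'];z=P[...,2];px=d['px']
r=np.hypot(P[...,0]-.487,P[...,1]+.297)
m=(r<.03)&(z>.07)&(z<.09)
k=P[m]; print('knob',m.sum(),k.mean(0),k.min(0),k.max(0))
for lo,hi in((.035,.05),(.038,.05),(.03,.05)):
    q=P[(r>.025)&(r<.085)&(z>lo)&(z<hi)]
    def res(x):
        cs=[x[:2]+.05*np.array([np.cos(a),np.sin(a)]) for a in x[2]+np.pi/4+np.arange(4)*np.pi/2]
        return np.min([abs(np.hypot(*(q[:,:2]-c).T)-.0185) for c in cs],0)
    best=min((least_squares(res,[.487,-.297,a],loss='soft_l1',f_scale=.002) for a in np.radians(np.arange(0,90,15))),key=lambda s:s.cost)
    print('rotor',best.x[:2],np.degrees(best.x[2])%90,len(q),np.median(res(best.x)))
d=np.load('w2.npz');P=d['P']
o=get_obs()
c,_,E,f=look('wrist')
def ray(u,v,h):
    g=E[:3,:3]@np.array([(u-c['cx'])/f,-(v-c['cy'])/f,-1]); return E[:3,3]+g*(h-E[2,3])/g[2]
a,b=ray(316.75,85.75,.069),ray(315.75,123.25,.069);v=a-b
print('pin',a,b,np.linalg.norm(v),np.degrees(np.arctan2(v[1],v[0])),(a+b)/2,'tip',ray(316.2,103.75,.094),'yaw',np.degrees(R.from_quat(o['tool_rot']).as_matrix()[:2,0]),o['q'])
z=P[...,2];m=(z>.055)&(z<.0635)&(np.hypot(P[...,0]-.588,P[...,1]-.2426)<.0205)
from cv2 import minEnclosingCircle
print(minEnclosingCircle((P[m][:,:2]*1000).astype(np.float32)))
# roll angle: rotor pots in image
```

```text
knob 803 [ 0.48555773 -0.29759485  0.07804982] [ 0.4703037  -0.31296542  0.07286735] [ 0.50064647 -0.28244422  0.08092027]
rotor [ 0.48564097 -0.29758401] 52.13372040724839 1830 0.0011924527195527456
rotor [ 0.48561414 -0.29755643] 52.132057279966624 1100 0.0006838181707995109
rotor [ 0.48558239 -0.2976154 ] 52.14133105640182 2149 0.0012757234669645429
pin [0.60300401 0.2464819  0.069     ] [0.57459514 0.23681456 0.069     ] 0.03000868672624692 18.793074784962833 [0.58879958 0.24164823 0.069     ] tip [0.58829884 0.24149018 0.094     ] yaw [53.69530199 19.99051995] [ 1.92830357e-01  4.93920231e-01  1.65145606e+00 -4.96875396e-04
  9.96102094e-01  1.40749925e+00]
((588.1560668945312, 242.59703063964844), 20.45994758605957)
```

Call:
{"api": "step_arm", "payload": {"rows": [[-0.004,-0.055,0,0,0,0],[-0.004,-0.055,0,0,0,0],[-0.004,-0.055,0,0,0,0],[-0.004,-0.055,0,0,0,0],[-0.004,-0.055,0,0,0,0],[-0.004,-0.055,0,0,0,0],[-0.002,-0.055,0,0,0,0],[-0.0015,-0.055,-0.01,0,0,0],[-0.001,-0.045,-0.02,0,0,0],[0,-0.026,-0.02,0,0,0],[0,0,0,0,0,0],[0,0,0,0,0,0]]}}

```text
time: 5.2
position: [0.4847, -0.2964, 0.3104]
tool_rot: [0.984, 0.177, 0.0, -0.0]
ft_force: [0.1, 0.5, -1.2]
grip_width: 0.0867
grip_force: 0.0
```

Run:
```python
from h import *
o=get_obs();print(o['position'],np.array([.4856,-.2976,.232])-o['position'])
c,P,E,f=look('scene')
m=(P[...,0]>.38)&(P[...,0]<.72)&(P[...,1]>-.2)&(P[...,1]<.13)
print('max height en route',np.nanmax(P[m][:,2]),P[m][np.nanargmax(P[m][:,2])])
```

```text
[ 0.4847404  -0.29640383  0.31042232] [ 0.0008596  -0.00119617 -0.07842232]
max height en route 0.7334444068197807 [0.38223761 0.00323573 0.73344441]
```

Call:
{"api": "step_arm", "payload": {"rows": [[0.001,-0.001,-0.025,0,0,0],[0,0,-0.025,0,0,0],[0,0,-0.018,0,0,0],[0,0,-0.01,0,0,0],[0,0,0,0,0,0],[0,0,0,0,0,0]]}}

```text
time: 6.0
position: [0.4868, -0.2973, 0.2327]
tool_rot: [0.984, 0.178, 0.001, 0.001]
ft_force: [-0.8, -0.4, 1.2]
grip_width: 0.0869
grip_force: 0.0
```

Call:
{"api": "step_arm", "payload": {"rows": [[0,0,0,0,0,0],[0,0,0,0,0,0],[0,0,0,0,0,0],[0,0,0,0,0,0],[0,0,0,0,0,0],[0,0,0,0,0,0]], "jaw": 0.0, "squeeze": 35}}

```text
time: 6.75
position: [0.4864, -0.2974, 0.2317]
tool_rot: [0.984, 0.178, -0.0, -0.0]
ft_force: [-0.0, 0.3, -0.2]
grip_width: 0.0351
grip_force: 0.0
```

Call:
{"api": "step_arm", "payload": {"rows": [[0,0,0,0,0,0],[0,0,0,0,0,0],[0,0,0,0,0,0],[0,0,0.005,0,0,0],[0,0,0.02,0,0,0],[0,0,0.03,0,0,0],[0,0,0.04,0,0,0],[0,0,0.04,0,0,0],[0,0,0.03,0,0,0],[0,0,0.01,0,0,0]]}}

```text
time: 8.0
position: [0.4864, -0.2973, 0.4084]
tool_rot: [0.984, 0.178, 0.001, 0.001]
ft_force: [0.2, 0.4, -3.7]
grip_width: 0.0295
grip_force: 35.0
```

Call:
{"api": "step_arm", "payload": {"rows": [[0.005,0.025,0,0,0,-2.8],[0.01,0.05,0,0,0,-2.8],[0.01,0.052,0,0,0,-2.8],[0.01,0.052,0,0,0,-2.8],[0.01,0.052,0,0,0,-2.8],[0.01,0.052,0,0,0,-2.8],[0.01,0.052,0,0,0,-2.8],[0.01,0.052,0,0,0,-2.8],[0.01,0.052,0,0,0,-2.8],[0.008,0.05,0,0,0,-2.8],[0.006,0.03,0,0,0,-2.8],[0.003,0.02,0,0,0,-2.5]]}}

```text
time: 9.5
position: [0.5878, 0.2434, 0.4045]
tool_rot: [0.994, -0.111, -0.002, 0.001]
ft_force: [0.3, -0.4, -4.0]
grip_width: 0.0294
grip_force: 35.0
```

Call:
{"api": "step_arm", "payload": {"rows": [[0,0,-0.02,0,0,0],[0,0,-0.02,0,0,0],[0,0,0,0,0,0],[0,0,0,0,0,0]]}}

```text
time: 10.0
position: [0.5885, 0.2415, 0.3664]
tool_rot: [0.994, -0.112, -0.0, 0.0]
ft_force: [-0.3, -0.3, -4.2]
grip_width: 0.0291
grip_force: 35.0
```

Run:
```python
from h import *
from scipy.optimize import least_squares
o=get_obs();X=R.from_quat(o['tool_rot']).as_matrix();print(o['position'],np.degrees(np.arctan2(X[1,0],X[0,0])),o['ft_force'],o['moment'],o['q'])
c,P,E,f=look('wrist');cv2.imwrite('pics/w3.png',c['pixels'])
p=o['position'];z=P[...,2];r=np.hypot(P[...,0]-p[0],P[...,1]-p[1]);h=p[2]-.232+.042
for nm in('wrist','top'):
    if nm=='top': c,P,E,f=look('top');z=P[...,2];r=np.hypot(P[...,0]-p[0],P[...,1]-p[1])
    q=P[(r>.03)&(r<.085)&(abs(z-h)<.008)]
    def res(x):
        cs=[x[:2]+.05*np.array([np.cos(a),np.sin(a)]) for a in x[2]+np.pi/4+np.arange(4)*np.pi/2]
        return np.min([abs(np.hypot(*(q[:,:2]-c).T)-.0185) for c in cs],0)
    best=min((least_squares(res,[p[0],p[1],a],loss='soft_l1',f_scale=.002) for a in np.radians(np.arange(0,90,15))),key=lambda s:s.cost)
    print(nm,best.x[:2],np.degrees(best.x[2])%90,len(q),np.median(res(best.x)),np.median(q[:,2])-h)
```

```text
[0.5884604  0.24153828 0.36641037] -12.808791051887678 [-0.25461283 -0.26688547 -4.20046495] [ 0.04773166 -0.06802264  0.03346154] [2.14085840e-01 5.85188777e-01 1.44080677e+00 2.98978461e-05
 1.11636764e+00 2.00842450e+00]
wrist [0.58757045 0.2417326 ] 19.33655472937206 2202 0.0006709748534475344 -0.0001590234326630524
top [0.61445025 0.21130487] 63.24478076650052 8 0.00031680537650662435 -0.0026267944750387184
```

Call:
{"api": "step_arm", "payload": {"rows": [[0.0008,0.0005,-0.015,0,0,0],[0,0,-0.015,0,0,0],[0,0,-0.007,0,0,0],[0,0,-0.004,0,0,0],[0,0,-0.004,0,0,0],[0,0,0,0,0,0]]}}

```text
time: 10.85
position: [0.5892, 0.2421, 0.3216]
tool_rot: [0.994, -0.111, -0.0, 0.0]
ft_force: [-0.3, 0.4, -4.5]
grip_width: 0.0292
grip_force: 35.0
```

Call:
{"api": "step_arm", "payload": {"rows": [[0,0,-0.003,0,0,0],[0,0,-0.003,0,0,0],[0,0,-0.002,0,0,0],[0,0,-0.002,0,0,0],[0,0,0,0,0,0]]}}

```text
time: 11.48
position: [0.5891, 0.2421, 0.3115]
tool_rot: [0.994, -0.111, -0.0, 0.0]
ft_force: [-0.4, -0.8, -3.4]
grip_width: 0.0294
grip_force: 35.0
```

Call:
{"api": "step_arm", "payload": {"rows": [[0,0,-0.002,0,0,0],[0,0,-0.002,0,0,0],[0,0,-0.002,0,0,0],[0,0,0,0,0,0]]}}

```text
time: 11.98
position: [0.5891, 0.2421, 0.3055]
tool_rot: [0.994, -0.111, -0.0, 0.0]
ft_force: [0.6, -0.3, -4.4]
grip_width: 0.0293
grip_force: 35.0
```

Call:
{"api": "step_arm", "payload": {"rows": [[0,0,-0.002,0,0,0],[0,0,-0.001,0,0,0],[0,0,-0.001,0,0,0],[0,0,-0.001,0,0,0],[0,0,0,0,0,0]]}}

```text
time: 12.6
position: [0.5892, 0.2421, 0.3006]
tool_rot: [0.994, -0.111, -0.0, 0.0]
ft_force: [-0.3, -0.1, -3.6]
grip_width: 0.0291
grip_force: 35.0
```

Call:
{"api": "step_arm", "payload": {"rows": [[0,0,-0.001,0,0,0],[0,0,-0.001,0,0,0],[0,0,0,0,0,0]]}}

```text
time: 12.98
position: [0.5892, 0.2421, 0.2986]
tool_rot: [0.994, -0.111, -0.0, 0.0]
ft_force: [-0.6, 0.7, -4.0]
grip_width: 0.0293
grip_force: 35.0
```

Call:
{"api": "step_arm", "payload": {"rows": [[0,0,-0.001,0,0,0],[0,0,0,0,0,0]]}}

```text
time: 13.22
position: [0.5892, 0.2421, 0.2977]
tool_rot: [0.994, -0.111, -0.0, 0.0]
ft_force: [0.0, 0.2, -4.4]
grip_width: 0.0292
grip_force: 35.0
```

Call:
{"api": "step_arm", "payload": {"rows": [[0,0,-0.001,0,0,0],[0,0,0,0,0,0]]}}

```text
time: 13.48
position: [0.5893, 0.2421, 0.2969]
tool_rot: [0.994, -0.111, 0.0, -0.0]
ft_force: [1.0, -0.3, -3.0]
grip_width: 0.0292
grip_force: 35.0
```

Call:
{"api": "step_arm", "payload": {"rows": [[0,0,-0.001,0,0,0],[0,0,0,0,0,0]]}}

```text
time: 13.72
position: [0.5894, 0.2421, 0.2963]
tool_rot: [0.994, -0.111, 0.0, -0.0]
ft_force: [0.0, 0.1, -0.4]
grip_width: 0.029
grip_force: 35.0
```

Call:
{"api": "step_arm", "payload": {"rows": [[0,0,-0.001,0,0,0],[0,0,0,0,0,0]]}}

```text
time: 13.98
position: [0.5895, 0.2421, 0.2955]
tool_rot: [0.994, -0.111, 0.001, -0.0]
ft_force: [-1.3, 0.3, 2.9]
grip_width: 0.0293
grip_force: 35.0
```

Call:
{"api": "step_arm", "payload": {"rows": [[0,0,-0.001,0,0,0],[0,0,0,0,0,0]]}}

```text
time: 14.22
position: [0.5895, 0.2421, 0.2936]
tool_rot: [0.994, -0.111, 0.0, -0.0]
ft_force: [0.7, -2.0, 0.2]
grip_width: 0.0297
grip_force: 35.0
```

Call:
{"api": "step_arm", "payload": {"rows": [[0,0,-0.001,0,0,0],[0,0,0,0,0,0]]}}

```text
time: 14.48
position: [0.5892, 0.2421, 0.2921]
tool_rot: [0.994, -0.111, -0.0, 0.0]
ft_force: [1.4, -1.0, -2.3]
grip_width: 0.0289
grip_force: 35.0
```

Call:
{"api": "step_arm", "payload": {"rows": [[0,0,-0.0005,0,0,0],[0,0,0,0,0,0]]}}

```text
time: 14.72
position: [0.5892, 0.2421, 0.2919]
tool_rot: [0.994, -0.111, -0.0, 0.0]
ft_force: [1.1, -0.6, -2.2]
grip_width: 0.0291
grip_force: 35.0
```

Call:
{"api": "step_arm", "payload": {"rows": [[0,0,-0.001,0,0,0],[0,0,0,0,0,0]]}}

```text
time: 14.98
position: [0.5893, 0.242, 0.2917]
tool_rot: [0.994, -0.111, 0.0, 0.0]
ft_force: [1.7, -0.9, 1.9]
grip_width: 0.0291
grip_force: 35.0
```

Call:
{"api": "step_arm", "payload": {"rows": [[0,0,-0.001,0,0,0],[0,0,0,0,0,0]]}}

```text
time: 15.22
position: [0.5893, 0.242, 0.2916]
tool_rot: [0.994, -0.111, 0.001, 0.0]
ft_force: [-0.2, -2.3, 5.4]
grip_width: 0.0289
grip_force: 35.0
```

Call:
{"api": "step_arm", "payload": {"rows": [[0,0,0.001,0,0,0],[0,0,0.001,0,0,0],[-0.0009,0.0002,0,0,0,0],[0,0,0,0,0,0]], "jaw": 0.045}}

```text
time: 15.72
position: [0.5881, 0.2424, 0.2919]
tool_rot: [0.994, -0.111, -0.0, 0.0]
ft_force: [0.1, 0.1, 0.1]
grip_width: 0.0445
grip_force: 0.0
```

Call:
{"api": "step_arm", "payload": {"rows": [[0,0,0,0,0,0],[0,0,0,0,0,0],[0,0,0,0,0,0],[0,0,0,0,0,0],[0,0,0,0,0,0],[0,0,0,0,0,0]], "jaw": 0.0, "squeeze": 25}}

```text
time: 16.48
position: [0.5883, 0.2422, 0.2922]
tool_rot: [0.994, -0.111, -0.0, 0.0]
ft_force: [-0.7, -0.2, -0.3]
grip_width: 0.0296
grip_force: 25.0
```

Call:
{"api": "step_arm", "payload": {"rows": [[0,0,0,0,0,3],[0,0,0,0,0,6],[0,0,0,0,0,8],[0,0,0,0,0,8],[0,0,0,0,0,8],[0,0,0,0,0,8]]}}

```text
time: 17.23
position: [0.5884, 0.2422, 0.2922]
tool_rot: [0.969, 0.246, 0.0, 0.0]
ft_force: [0.7, -0.7, -1.0]
grip_width: 0.0291
grip_force: 25.0
```

Call:
{"api": "step_arm", "payload": {"rows": [[0,0,0,0,0,8],[0,0,0,0,0,9],[0,0,0,0,0,9],[0,0,0,0,0,9],[0,0,0,0,0,9],[0,0,0,0,0,9],[0,0,0,0,0,9],[0,0,0,0,0,9],[0,0,0,0,0,9],[0,0,0,0,0,9],[0,0,0,0,0,8],[0,0,0,0,0,5]]}}

```text
time: 18.73
position: [0.5886, 0.2422, 0.2922]
tool_rot: [0.42, 0.908, 0.0, 0.0]
ft_force: [0.9, -1.7, -0.7]
grip_width: 0.0297
grip_force: 25.0
```

Run:
```python
from h import *
o=get_obs();X=R.from_quat(o['tool_rot']).as_matrix();print(o['position'],np.degrees(np.arctan2(X[1,0],X[0,0])),o['ft_force'],o['moment'],o['q'])
c,P,E,f=look('wrist');cv2.imwrite('pics/w4.png',c['pixels'])
```

```text
[0.58860253 0.242182   0.29220356] 130.35326892009647 [ 0.88213934 -1.71898833 -0.74107492] [-0.05984091 -0.29065727 -0.11512373] [ 2.15084408e-01  6.78658478e-01  1.49640450e+00 -2.33196472e-04
  9.65702230e-01 -4.89080605e-01]
```

View pics/w4.png

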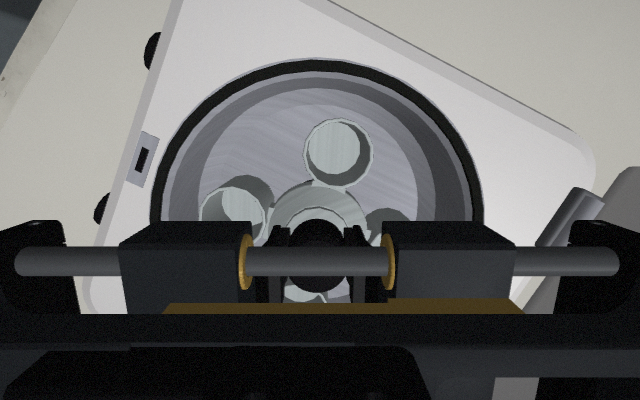

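The picture shows the rotor sitting low in the bowl with the knob in the jaws. Its pots are at (338,150) and (235,210), and they have turned with the tool. The wrist moment is about 0.115 N m, which matches the motor drag.

Call:
{"api": "step_arm", "payload": {"rows": [[0,0,0,0,0,5],[0,0,0,0,0,9],[0,0,0,0,0,10],[0,0,0,0,0,10],[0,0,0,0,0,10],[0,0,0,0,0,10],[0,0,0,0,0,10],[0,0,0,0,0,10],[0,0,0,0,0,10],[0,0,0,0,0,10],[0,0,0,0,0,9],[0,0,0,0,0,5]]}}

```text
time: 20.27
position: [0.5886, 0.2425, 0.2922]
tool_rot: [-0.487, 0.873, 0.0, 0.001]
ft_force: [0.7, 0.8, -2.5]
grip_width: 0.0292
grip_force: 25.0
```

Call:
{"api": "step_arm", "payload": {"rows": [[0,0,0,0,0,0],[0,0,0,0,0,0],[0,0,0.002,0,0,0],[0,0,0,0,0,0]], "jaw": 0.06}}

```text
time: 20.78
position: [0.5884, 0.2424, 0.2946]
tool_rot: [-0.486, 0.874, -0.0, 0.0]
ft_force: [-0.3, -0.3, 0.6]
grip_width: 0.0573
grip_force: 0.0
```

Call:
{"api": "step_arm", "payload": {"rows": [[0,0,0,0,0,-5],[0,0,0,0,0,-10],[0,0,0,0,0,-10],[0,0,0,0,0,-10],[0,0,0,0,0,-10],[0,0,0,0,0,-10],[0,0,0,0,0,-10],[0,0,0,0,0,-10],[0,0,0,0,0,-10],[0,0,0,0,0,-10],[0,0,0,0,0,-10],[0,0,0,0,0,-10]]}}

```text
time: 22.28
position: [0.5883, 0.2423, 0.2943]
tool_rot: [0.478, 0.878, 0.0, 0.0]
ft_force: [-1.3, 0.5, -0.6]
grip_width: 0.0601
grip_force: 0.0
```

Call:
{"api": "step_arm", "payload": {"rows": [[0,0,0,0,0,-10],[0,0,0,0,0,-10],[0,0,0,0,0,-10],[0,0,0,0,0,-10],[0,0,0,0,0,-5],[0,0,-0.002,0,0,0],[0,0,0,0,0,0]]}}

```text
time: 23.15
position: [0.5882, 0.2423, 0.292]
tool_rot: [0.776, 0.631, -0.0, -0.0]
ft_force: [0.2, 0.6, -0.7]
grip_width: 0.06
grip_force: 0.0
```

Call:
{"api": "step_arm", "payload": {"rows": [[0,0,0,0,0,0],[0,0,0,0,0,0],[0,0,0,0,0,0],[0,0,0,0,0,0],[0,0,0,0,0,0],[0,0,0,0,0,0],[0,0,0,0,0,0]], "jaw": 0.0}}

```text
time: 24.02
position: [0.5884, 0.2423, 0.2923]
tool_rot: [0.776, 0.631, 0.0, 0.0]
ft_force: [1.2, -0.3, -0.3]
grip_width: 0.0292
grip_force: 25.0
```

Call:
{"api": "step_arm", "payload": {"rows": [[0,0,0,0,0,4],[0,0,0,0,0,9],[0,0,0,0,0,10],[0,0,0,0,0,10],[0,0,0,0,0,10],[0,0,0,0,0,10],[0,0,0,0,0,10],[0,0,0,0,0,10],[0,0,0,0,0,10],[0,0,0,0,0,10],[0,0,0,0,0,10],[0,0,0,0,0,10]]}}

```text
time: 25.52
position: [0.5885, 0.2422, 0.2923]
tool_rot: [-0.1, 0.995, -0.0, 0.0]
ft_force: [0.9, -0.4, -0.2]
grip_width: 0.0294
grip_force: 25.0
```

Call:
{"api": "step_arm", "payload": {"rows": [[0,0,0,0,0,10],[0,0,0,0,0,10],[0,0,0,0,0,10],[0,0,0,0,0,6],[0,0,0,0,0,2],[0,0,0,0,0,0],[0,0,0,0,0,0]]}}

```text
time: 26.4
position: [0.5885, 0.2423, 0.2923]
tool_rot: [-0.416, 0.909, -0.0, 0.0]
ft_force: [1.9, 0.1, -0.6]
grip_width: 0.0293
grip_force: 25.0
```

Call:
{"api": "step_arm", "payload": {"rows": [[0,0,0,0,0,0],[0,0,0,0,0,0],[0,0,0,0,0,0],[0,0,0,0,0,0]], "jaw": 0.075}}

```text
time: 26.9
position: [0.5882, 0.2423, 0.2922]
tool_rot: [-0.416, 0.909, 0.0, -0.0]
ft_force: [-1.0, -0.0, 0.2]
grip_width: 0.0609
grip_force: 0.0
```

Call:
{"api": "step_arm", "payload": {"rows": [[0,0,0.01,0,0,0],[0,0,0.03,0,0,0],[0,0,0.04,0,0,0],[0,0,0.04,0,0,0],[0,0,0.02,0,0,0],[-0.03,0,0,0,0,-10],[-0.04,0,0,0,0,-10],[-0.04,0,0,0,0,-10],[-0.03,0,0,0,0,-10],[0,0,0,0,0,-10],[0,0,0,0,0,0],[0,0,0,0,0,0]]}}

```text
time: 28.4
position: [0.4487, 0.2423, 0.4327]
tool_rot: [0.006, 1.0, 0.0, 0.0]
ft_force: [0.5, 0.9, 0.0]
grip_width: 0.0748
grip_force: 0.0
```

Run:
```python
from h import *
from scipy.optimize import least_squares
ims=[]
for nm in('wrist','top'):
    c,P,E,f=look(nm);ims.append(c['pixels']);z=P[...,2];r=np.hypot(P[...,0]-.5885,P[...,1]-.2423)
    k=P[(r<.022)&(z>.125)&(z<.16)];print(nm,'knob',len(k),k.mean(0) if len(k) else 0, 'top z',np.median(k[:,2]) if len(k) else 0)
    q=P[(r>.03)&(r<.085)&(abs(z-.102)<.007)&(r<.074)]
    if len(q)<50: continue
    def res(x):
        cs=[x[:2]+.05*np.array([np.cos(a),np.sin(a)]) for a in x[2]+np.pi/4+np.arange(4)*np.pi/2]
        return np.min([abs(np.hypot(*(q[:,:2]-c).T)-.0185) for c in cs],0)
    b=min((least_squares(res,[.588,.242,a],loss='soft_l1',f_scale=.002) for a in np.radians(np.arange(0,90,15))),key=lambda s:s.cost)
    print(b.x[:2],np.degrees(b.x[2])%90,len(q),np.median(res(b.x)),np.median(q[:,2]))
cv2.imwrite('pics/w5.png',ims[0]);print(get_obs()['position'])
```

```text
wrist knob 0 0 top z 0
[0.58766312 0.24228239] 59.89652492499555 425 0.0005022147248054838 0.1004326368024927
top knob 49 [0.58902833 0.24015065 0.1368814 ] top z 0.13722061889973136
[0.58942305 0.24158681] 59.977377040209724 64 0.000680321229908307 0.10010850698968132
[0.44871325 0.24226024 0.43237049]
```

View pics/w5.png

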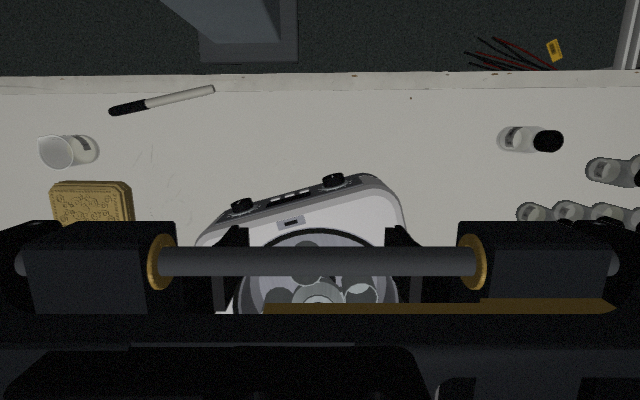

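The picture shows the tool clear of the centrifuge, with the rotor in the bowl around (310,275) and the bystanders still standing. The rotor is at 59.9° (mod 90), as 400° of turning predicts. The knob top is at 0.137 m, so the rotor is home.

```bash
python3 -c "
from rig import hand_in
print(hand_in())"
```

```text
the job is handed in; nothing more can be done
None
```

The rotor is clicked home on the spindle, was turned about 400° counter-clockwise by hand and carried the spindle with it, and stands home and at rest with the arm clear; I handed the job in at about 28.5 s of the 69 s allowed, but no verdict came back.

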